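Refit the cutting plate of a wire cheese cutter

ROBOT

A 7-joint arm with a two-finger parallel gripper is mounted at the origin on a cart in front of the work surface, level with it; the furniture and walls round the work are solid. World frame = base frame: x ahead of the robot, y to its left, z up, the work surface at z = 0. Lengths are in m, angles in rad, forces in N, time in s.
With the tool pointing down it reaches from about 0.425 to 0.875 m from the base axis. Payload 8.4 kg.
Tool frame: the origin (TCP) lies at the very end of the fingers, on their centre line; the grasp point (between the pads) lies ctrl.tcp_to_grasp behind it (ctrl.tcp_to_grasp is the distance from the TCP to the grasp point, in m); z points along the fingers, y is the line along which they close (so a half turn about z gives the same grasp; the last joint's range is limited). The gripper opens to 85 mm and grips with 20 to 120 N. Pads are 22 mm wide; open, the fingers measure 114 mm over their backs; the gripper's body (76 mm by 85 mm) begins 54 mm behind the grasp point. The pads swing forward as they close: fully open they stand 13 mm farther back than shut.
Start: joints at [1.209, 0.333, 0.04, 1.465, -0.013, 1.343, -0.059], TCP at [0.169, -0.628, 0.231] pointing down, gripper open.
Joint ranges: [-2.58, 2.58], [-0.38, 2.09], [-1.3, 1.39], [0.25, 2.4], [-1.5, 4.64], [0.08, 2.09], [-2.65, 2.65]. Speed limits (rad/s): [2.22, 2.22, 2.79, 2.79, 3.14, 3.14, 3.14].

INTERFACE

Orientations are given as [roll, pitch, yaw] about the fixed x, y, z axes, in that order (R = Rz(yaw) Ry(pitch) Rx(roll)).
In Python, from bench import ctrl, cams, ticket gives the robot as it stands.
- The arm moves only by the tool apply_moves, never from a script. Its argument "series" is a list of rows, each a list of 3 entries, a list of its own where there are three numbers: the shift along the world's x, y, z in cm, then the turn, a rotation vector about the world's x, y, z in degrees, then the closure, from -1 (fully open) to 1 (shut), so that 0 is half open. In form: [[[x, y, z], [wx, wy, wz], gripper], ...]. A call has 1 to 20 rows; each row is the pose to reach, as a shift and turn from the pose commanded when the call began; what a row does not reach only later rows make up. A row lasts 1/12 s, in which the tool goes at most 41.7 mm and 7.16 degrees, less where a joint would pass 70% of its speed; a pose out of reach is approached as far as the arm can. A call with a gripper value outside its range is refused whole. The fingers move at their own pace and stop on an object; "grip_force" is the grip in N (left out, the last holds). Time passes only in rows, so rows that repeat a pose let the fingers close. It gives the time, the measured TCP pose, the force, the opening and the grip force at its end, in the units of the state.
- ctrl.sense(): the state, without advancing time (a new reading comes with each control period).
- cams.get_image(name): name is "side" or "top"; returns the picture (384x512x3 uint8, blue, green, red); there is no depth.
- cams.camera_model(name): a dict with "K" (3x3 intrinsics, pixels), "R" (3x3) and "t" (3): a world point X has camera coordinates R X + t. Camera axes: x right, y down, z forward; pixel columns grow to the right and rows downward; lengths in m; the calibration is good to about 2 mm. A picture is of the moment at which its call begins. camera_model takes no time and is no camera call.
- ticket.finish_job(): hands the job in; it is judged then, once.
The state is a dict: "t": time; "joint_positions": joint angles; "joint_velocities": joint speeds; "effort": joint torques, N m; "tcp_pos": TCP position; "tool_rot": TCP orientation; "force": force on the tool from outside, world axes, zero at the start; "moment": the same for the moment, N m; "gripper_width": finger opening in m; "gripper_force": force on a finger pad.
Only numpy, scipy, OpenCV 4.12 (cv2) and the standard library are available. Lean on these libraries where they do the work, as an engineer would, in place of code of your own. Each camera call takes 0.05 s, during which the arm holds its last target. There are 200 camera calls.

TASK

The washed cutting plate lies loose in the tray of the wire cheese cutter. With the fingertips press down hard on the grey non-slip inlay of the plate and, still pressing, slide the plate away from the robot, under the leaf spring, until it is fully home against the back stop. Then push the raised wire bow all the way down, so that its wire lies in the slot of the plate; do not grip the bow's handle or lift the plate, and leave the wedge, the jar and the dish where they are.

Things in the scene. Friction and masses are not known exactly. Their poses are not given: they have to be found in the camera images.
- cutter: wire cheese cutter, fixed: a low steel tray, 260 (x) x 144 mm (y). Origin on the counter under its middle; +x leads away from the robot to the spring end, +y to the bow's hinge side. The plate lies on its bed, 12 mm above the counter. Near rim: inner face x = -130 mm, 28 mm high, higher than the plate's top. Side rails: inner faces y = +-67 mm, 22 mm high
- back_stop (a point): middle of the back stop's face, on the bed, at x = +89 mm of the cutter (axes as the cutter's). The plate's far edge bears on it when home: the plate's origin is then at x = +4 mm, y about 0 of the cutter
- spring_knuckle (a point): underside of the leaf spring's bend at rest, at x = +64, z = 20 mm of the cutter, 4 mm below the plate's top. The dark steel leaf, 60 mm wide, comes from a block at x = +112 mm at the far end; before the bend its lip turns up to 30 mm height at x = +48 mm, so that the plate's edge can run under and lift it
- plate: loose white plastic plate, 170 (x) x 130 (y) x 12 mm, 0.2-0.33 kg, origin mid underside, axes as the cutter's. Slot along y at x = +25 mm, 7 mm wide, 6 deep. Flush grey rubber inlay, 50 x 80 mm, centred at x = -50 mm; elsewhere slippery, also below. Starts flat on the bed, 41-47 mm short of home, 2-8 mm off the near rim: no finger fits behind. Pressing the inlay with about 15-20 N drives it home; under 8 N skids
- leaf (a joint): the leaf spring's deflection, rad: 0 at rest, about 0.085 when it rides on the plate's top (springs back by itself; limit 0.35). It bears on the plate with about 6 N; its lip resists the plate's edge with about 6 N
- bow (a joint): angle of the wire bow, rad: 0 = fully down, wire level, 4 mm below the plate's top, in its slot if the plate is home (if not, the wire lands on the plate at about 0.11). 1.57 = upright; starts at 1.6 to 1.95, leaning out to +y. Stiff hinge, stays where it is left; 2 to 3 N at the handle moves it. The wire (2.5 mm thick) stays in the plane x = +29 mm of the cutter
- bow_hinge (a point): the bow's hinge axis, at x = 29, y = 95, z = 40 mm of the cutter; the axis runs along x (axes as the cutter's)
- bow_grip (a point): middle of the bow's round wooden handle, 23 mm thick, 74 mm long, along the point's y. At bow angle q it lies in the cutter's frame at x = 29, y = 95 - 215 cos q + 48 sin q, z = 40 + 215 sin q + 48 cos q mm (down: y = -120, z = 88). The point's z is up when the bow is down, and to the outer (+y) side, the side to push on, when it is upright
- wedge: wrapped pale cheese wedge, 118 x 78 x 63 mm, behind the cutter to the right, origin mid underside; leave alone
- jar: mustard jar with white lid, 72 mm wide, 94 mm high, right of the cutter, origin mid underside; leave alone
- dish: small round dish with cheese cubes, 91 mm wide, 22 mm high, left of the cutter, origin mid underside; leave alone
Things that resemble listed ones, but are neither listed nor needed, are in the scene too. Of the things that look like the plate, the larger one is meant.

How it is judged:
By the outcome, as a careful person would: the job done as asked, in the order asked, and still so for the second after the job is handed in, with the robot touching nothing.
It also fails if it takes over 56 s, if anything falls off the work surface, if the arm or the gripper's body presses on something with over 40 N, if the wrist force passes 120 N, or if a joint passes its speed limit or range.

## Working session

There is one attempt and no reset: what is moved stays moved. The work goes in short steps, Python scripts to look and compute and a tool call to move; the robot and the scene stay as the last step left them, time stands still between calls to the robot, and variables do not carry over. Pictures are saved under pics/ and viewed, at most 13 in all, crops included, and the job is handed in when it is done.

Besides the shell and the picture viewer there is one more tool, called after "Emit:" in YAML: its name, and indented under it one key for each argument. apply_moves: Moves the arm, as the interface text tells. Its arguments: {"type":"object","properties":{"series":{"type":"array","items":{"type":"array"}},"grip_force":{"type":"number"}},"required":["series"]}

```bash
mkdir -p pics; ls; python3 - <<'E'
from bench import ctrl,cams
import cv2,numpy as np
print(ctrl.sense()); print(ctrl.tcp_to_grasp)
for n in("top","side"):
    cv2.imwrite(f"pics/{n}0.png",cams.get_image(n)); m=cams.camera_model(n); print(n,np.array(m["K"]).round(1).tolist(),(-np.array(m["R"]).T@m["t"]).round(3),np.array(m["R"]).round(3).tolist())
E
```

```text
pics
{'t': 0.0, 'joint_positions': array([ 1.20879783,  0.33390373,  0.03984605,  1.4662961 , -0.01338203,
        1.34330495, -0.05853251]), 'joint_velocities': array([-0.00069637, -0.00227751,  0.00059631, -0.00010507, -0.00096543,
       -0.00074811, -0.00139171]), 'effort': array([ 1.53059162e-03, -6.58560634e+01,  1.36644199e+00, -4.05558228e+01,
        1.68827386e-02,  1.27347966e-02, -1.07296759e-05]), 'tcp_pos': array([ 0.16871919, -0.62723431,  0.23041338]), 'tool_rot': array([-3.13995040e+00,  1.19842336e-04,  2.62778822e-01]), 'force': array([-0.12501247,  0.25128491,  0.05743303]), 'moment': array([0.02652205, 0.02728781, 0.02061909]), 'gripper_force': 0.0, 'gripper_width': 0.08542988127116732}
0.0187
top [[482.7, 0.0, 250.8], [0.0, 482.7, 187.6], [0.0, 0.0, 1.0]] [0.267 0.028 1.402] [[0.048, -0.999, -0.001], [-0.975, -0.046, -0.218], [0.218, 0.012, -0.976]]
side [[414.8, 0.0, 255.7], [0.0, 414.8, 194.1], [0.0, 0.0, 1.0]] [0.485 1.295 0.691] [[-0.998, -0.055, -0.019], [-0.006, 0.428, -0.904], [0.058, -0.902, -0.427]]
```

View pics/top0.png

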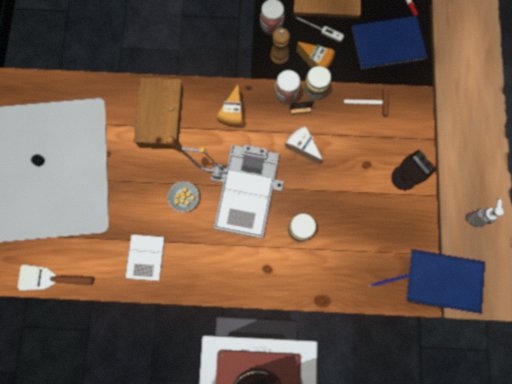

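View pics/side0.png

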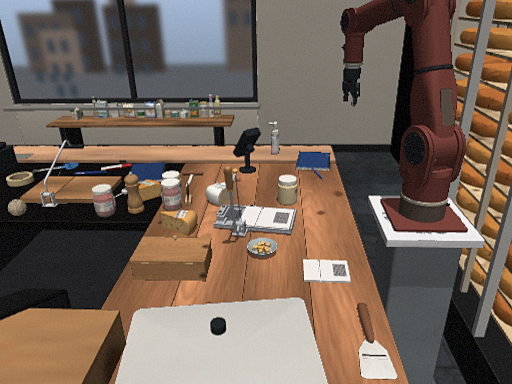

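The top view shows the cutter at about (248,190), with the plate's grey inlay at (242,217), the spring block at (255,155) and the bow leaning left from (220,172). The dish is at (184,196), the jar at (303,227), the wedge at (304,145), and a small decoy plate at (145,257). I'll zoom in on the cutter next.

```bash
cat > h.py <<'E'
import numpy as np,cv2
from bench import ctrl,cams
def ray(n,u,v,z):
    m=cams.camera_model(n);R=np.array(m["R"]);c=-R.T@np.array(m["t"])
    d=R.T@np.linalg.inv(m["K"])@[u,v,1.]; return c+d*(z-c[2])/d[2]
def pix(n,X):
    m=cams.camera_model(n);p=np.array(m["K"])@(np.array(m["R"])@np.array(X)+m["t"]);return p[:2]/p[2]
E
python3 - <<'E'
from h import *
im=cv2.imread("pics/top0.png");c=im[135:245,165:295]
cv2.imwrite("pics/topc.png",cv2.resize(c,None,fx=5,fy=5,interpolation=cv2.INTER_CUBIC))
# plate: white region; inlay: grey in plate
hsv=cv2.cvtColor(im,cv2.COLOR_BGR2HSV)
print(im[190,235:275:8].tolist(), im[217,232:256:6].tolist(), im[232,214:270:5].tolist())
g=cv2.cvtColor(im,cv2.COLOR_BGR2GRAY)
roi=np.zeros_like(g);roi[175:240,210:278]=1
mk=((g<165)&(g>60)&(hsv[...,1]<50)&(roi>0)).astype(np.uint8)
n,l,s,ce=cv2.connectedComponentsWithStats(mk)
for i in range(1,n):
    if s[i,4]>60:
        r=cv2.minAreaRect(np.argwhere(l==i)[:,::-1].astype(np.float32)); print(s[i],ce[i],r); print([ray("top",*p,.024)[:2].round(3) for p in cv2.boxPoints(r)],ray("top",*ce[i],.024))
E
```

```text
[[203, 204, 200], [230, 229, 226], [232, 231, 227], [232, 231, 227], [233, 231, 228]] [[141, 142, 148], [143, 145, 149], [138, 140, 143], [139, 140, 145]] [[66, 112, 175], [69, 112, 174], [72, 110, 170], [91, 116, 158], [137, 144, 155], [164, 166, 165], [161, 164, 164], [186, 188, 187], [224, 222, 218], [232, 231, 229], [103, 120, 149], [77, 121, 188]]
[211 175  15  23  92] [218.66304348 180.5326087 ] ((220.4154052734375, 183.9392852783203), (23.659921646118164, 11.131341934204102), 62.241458892822266)
[array([0.603, 0.166]), array([0.62 , 0.138]), array([0.559, 0.102]), array([0.542, 0.13 ])] [0.59069377 0.1395992  0.024     ]
[258 186  20  52  93] [267.11827957 210.62365591] ((267.58343505859375, 212.18540954589844), (6.825108051300049, 52.88472366333008), 14.858613014221191)
[array([0.431, 0.018]), array([ 0.582, -0.015]), array([ 0.578, -0.034]), array([ 0.426, -0.001])] [ 0.50795982 -0.0060887   0.024     ]
[228 209  27  19 365] [240.74794521 218.16164384] ((240.67311096191406, 218.13462829589844), (24.906747817993164, 14.512592315673828), 11.309932708740234)
[array([0.467, 0.108]), array([0.509, 0.102]), array([0.498, 0.031]), array([0.456, 0.037])] [0.48231842 0.0690117  0.024     ]
```

View pics/topc.png

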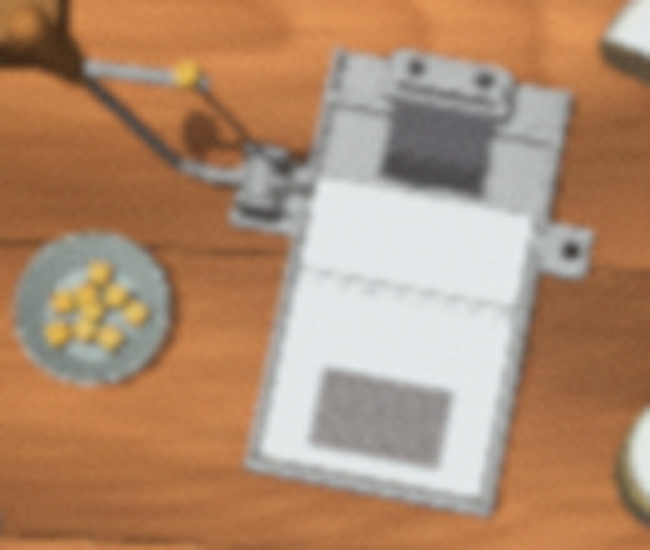

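The crop puts the cutter's tray corners at (247,467), (490,513), (572,93) and (335,50). The inlay corners are at (325,367), (453,388), (438,468) and (310,447). The slot runs from (305,270) to (515,310). The bow is at upper left, with its handle at about (40,30), leaning out to +y.

```bash
cat >> h.py <<'E'
def crop(U,V,z,ox=165,oy=135,f=5): return ray("top",ox+(U+.5)/f-.5,oy+(V+.5)/f-.5,z)
def W(p,C,yaw): c,s=np.cos(yaw),np.sin(yaw); return np.array([C[0]+c*p[0]-s*p[1],C[1]+s*p[0]+c*p[1],p[2]])
E
python3 - <<'E'
from h import *
nl,nr,fr,fl=[crop(*p,z)[:2] for p,z in (((247,467),.028),((490,513),.028),((572,93),.022),((335,50),.022))]
print("tray",nl,nr,fr,fl,[np.linalg.norm(a-b).round(4) for a,b in ((nl,nr),(nr,fr),(fr,fl),(fl,nl))])
I=np.array([crop(*p,.024)[:2] for p in((325,367),(453,388),(438,468),(310,447))]);print("inlay",I.round(4),I.mean(0),[np.linalg.norm(I[i]-I[i-1]).round(4) for i in range(4)])
d=fr-nr+fl-nl; e=nl-nr+fl-fr
yaws=[np.arctan2(d[1],d[0]),np.arctan2(-e[0],e[1])];print("yaw",yaws)
pe=[crop(*p,.024)[:2] for p in((318,180),(530,215),(305,270),(515,310))];print("plate far edge, slot",pe)
yaw=np.mean(yaws);C=np.mean([nl,nr,fr,fl],0);print(C,yaw)
R=np.array([[np.cos(yaw),np.sin(yaw)],[-np.sin(yaw),np.cos(yaw)]])
for nme,p in (("inlay",I.mean(0)),("far",np.mean(pe[:2],0)),("slot",np.mean(pe[2:],0))): print(nme,R@(p-C))
h=W([.029,.095,.04],C,yaw);print("hinge",h,(np.array(pix("top",h))-[165,135])*5,pix("side",h))
for q in (1.6,1.7,1.8,1.95):
    g=W([.029,.095-.215*np.cos(q)+.048*np.sin(q),.04+.215*np.sin(q)+.048*np.cos(q)],C,yaw);print(q,g.round(3),(pix("top",g)-[165,135])*5,pix("side",g).round(1))
im=cv2.imread("pics/side0.png");cv2.imwrite("pics/sidec.png",cv2.resize(im[155:245,195:305],None,fx=6,fy=6,interpolation=cv2.INTER_CUBIC))
E
```

```text
tray [0.44962491 0.14392705] [0.42987214 0.00378134] [ 0.68317318 -0.03448055] [0.70322481 0.10799156] [np.float64(0.1415), np.float64(0.2562), np.float64(0.1439), np.float64(0.2561)]
inlay [[0.5105 0.1028]
 [0.5017 0.0282]
 [0.4548 0.0346]
 [0.4634 0.1088]] [0.48260865 0.06860843] [np.float64(0.0474), np.float64(0.0752), np.float64(0.0474), np.float64(0.0747)]
yaw [np.float64(-0.1453423683544069), np.float64(-0.13992144182842545)]
plate far edge, slot [array([0.62208344, 0.11337546]), array([ 0.60677201, -0.01234182]), array([0.56744557, 0.11782481]), array([ 0.54941617, -0.00582014])]
[0.56647376 0.05530485] -0.14263190509141616
inlay [-0.08490457  0.00124716]
far [0.04814762 0.00207719]
slot [-0.00806036 -0.00045289]
hinge [0.60868341 0.14521784 0.04      ] [258.78495362 190.81733011] [240.66299102 224.10726906]
1.6 [0.616 0.199 0.254] [121.77124106  64.63632971] [233.7 168. ]
1.7 [0.619 0.22  0.247] [82.28886987 60.88856715] [232.  172.9]
1.8 [0.622 0.24  0.238] [45.37868221 58.69220053] [230.4 178.5]
1.95 [0.626 0.268 0.222] [-4.13188118 58.29241559] [228.  188.1]
```

View pics/sidec.png

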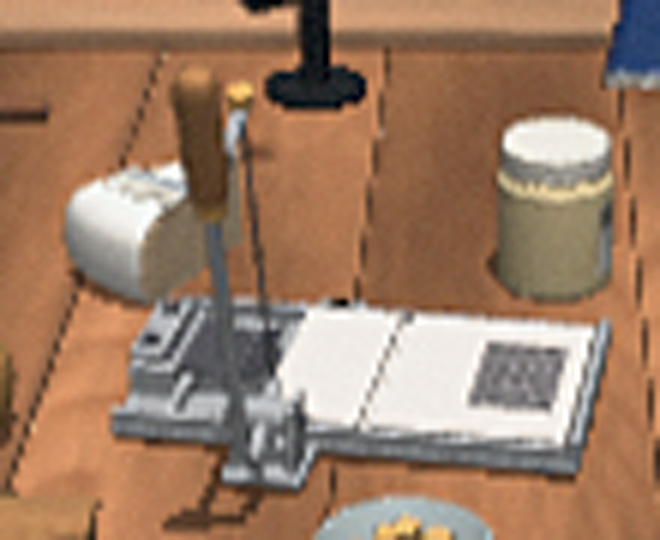

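The side crop shows the handle from (192,75) to (212,215), which gives a bow angle of about 1.8. Holding the plate, slot and inlay against the given sizes puts the cutter's origin near (0.5715, 0.0546) with yaw -0.143. The inlay centre is at about (0.482, 0.068). I'll start the approach there with the fingers shut.

Emit:
apply_moves:
  series:
    - [[28,28,0],[0,0,-23],1]
    - [[28,28,0],[0,0,-23],1]
    - [[28,28,0],[0,0,-23],1]
    - [[28,28,0],[0,0,-23],1]
    - [[28,28,0],[0,0,-23],1]
    - [[28,28,0],[0,0,-23],1]
    - [[28,28,0],[0,0,-23],1]
    - [[28,28,0],[0,0,-23],1]
    - [[28,28,0],[0,0,-23],1]
    - [[28,28,0],[0,0,-23],1]
    - [[31.2,69.6,-8],[0,0,-23],1]
    - [[31.2,69.6,-8],[0,0,-23],1]
    - [[31.2,69.6,-8],[0,0,-23],1]
    - [[31.2,69.6,-8],[0,0,-23],1]
    - [[31.2,69.6,-8],[0,0,-23],1]
    - [[31.2,69.6,-8],[0,0,-23],1]
    - [[31.2,69.6,-8],[0,0,-23],1]
    - [[31.2,69.6,-8],[0,0,-23],1]
    - [[31.2,69.6,-8],[0,0,-23],1]
    - [[31.2,69.6,-8],[0,0,-23],1]

```text
t: 1.77
tcp_pos: [0.4797, 0.0622, 0.1525]
tool_rot: [3.141, -0.0, -0.139]
force: [2.0, 0.2, -0.1]
gripper_width: -0.0
gripper_force: 0.0
```

Emit:
apply_moves:
  series:
    - [[0,0,-4],[0,0,0],1]
    - [[0,0,-8],[0,0,0],1]
    - [[0,0,-10],[0,0,0],1]
    - [[0,0,-11],[0,0,0],1]
    - [[0,0,-11.7],[0,0,0],1]
    - [[0,0,-11.7],[0,0,0],1]
    - [[0,0,-11.7],[0,0,0],1]

```text
t: 2.35
tcp_pos: [0.481, 0.0603, 0.0368]
tool_rot: [-3.141, -0.001, -0.139]
force: [-0.5, 0.9, 0.7]
gripper_width: -0.0003
gripper_force: 0.0
```

```bash
python3 - <<'E'
from h import *
s=ctrl.sense();print(s["tcp_pos"],s["force"])
a=cams.get_image("side")[155:245,195:305];b=cams.get_image("top")[135:245,165:295]
cv2.imwrite("pics/p1.png",np.hstack([cv2.resize(a,(396,324)),cv2.resize(b,(390,324),interpolation=cv2.INTER_CUBIC)]))
E
```

```text
[0.481018   0.06034887 0.03681009] [-0.45735285  0.92487009  0.65572858]
```

View pics/p1.png

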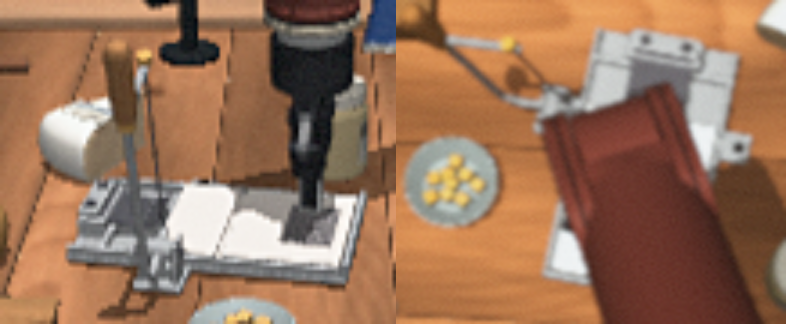

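The side view shows the shut fingertips over the far side of the inlay at about (315,208), about 8 mm short in y. I'll correct y and descend to contact.

Emit:
apply_moves:
  series:
    - [[0.1,0.8,0],[0,0,0],1]
    - [[0.1,0.8,-0.6],[0,0,0],1]
    - [[0.1,0.8,-1.0],[0,0,0],1]
    - [[0.1,0.8,-1.2],[0,0,0],1]
    - [[0.1,0.8,-1.4],[0,0,0],1]
    - [[0.1,0.8,-1.4],[0,0,0],1]

```text
t: 2.95
tcp_pos: [0.4833, 0.069, 0.0242]
tool_rot: [-3.141, -0.004, -0.138]
force: [-5.9, 0.0, 29.6]
gripper_width: 0.0003
gripper_force: 14.4
```

Emit:
apply_moves:
  series:
    - [[0,0,0.05],[0,0,0],1]
    - [[0,0,0.05],[0,0,0],1]
    - [[0,0,0.05],[0,0,0],1]

```text
t: 3.2
tcp_pos: [0.4832, 0.069, 0.0242]
tool_rot: [-3.141, -0.004, -0.138]
force: [-2.4, 1.1, 19.9]
gripper_width: 0.0
gripper_force: 10.2
```

Emit:
apply_moves:
  series:
    - [[0.15,-0.02,0],[0,0,0],1]
    - [[0.3,-0.04,0],[0,0,0],1]
    - [[0.5,-0.07,0],[0,0,0],1]
    - [[0.7,-0.1,0],[0,0,0],1]
    - [[0.9,-0.13,0],[0,0,0],1]
    - [[0.99,-0.14,0],[0,0,0],1]

```text
t: 3.7
tcp_pos: [0.4928, 0.0676, 0.0242]
tool_rot: [-3.141, -0.003, -0.138]
force: [-5.8, 0.9, 23.3]
gripper_width: -0.0002
gripper_force: 11.9
```

Emit:
apply_moves:
  series:
    - [[0.2,-0.03,0],[0,0,0],1]
    - [[0.4,-0.06,0],[0,0,0],1]
    - [[0.6,-0.08,0],[0,0,0],1]
    - [[0.8,-0.11,0],[0,0,0],1]
    - [[1.0,-0.14,0],[0,0,0],1]
    - [[1.2,-0.17,0],[0,0,0],1]

```text
t: 4.2
tcp_pos: [0.5014, 0.0666, 0.0242]
tool_rot: [3.141, 0.004, -0.138]
force: [-15.0, 1.9, 36.6]
gripper_width: 0.0004
gripper_force: 18.3
```

```bash
python3 - <<'E'
from h import *
a=cams.get_image("side")[185:245,195:305]
cv2.imwrite("pics/p2.png",cv2.resize(a,None,fx=6,fy=6,interpolation=cv2.INTER_CUBIC))
E
```

```text
(no output)
```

View pics/p2.png

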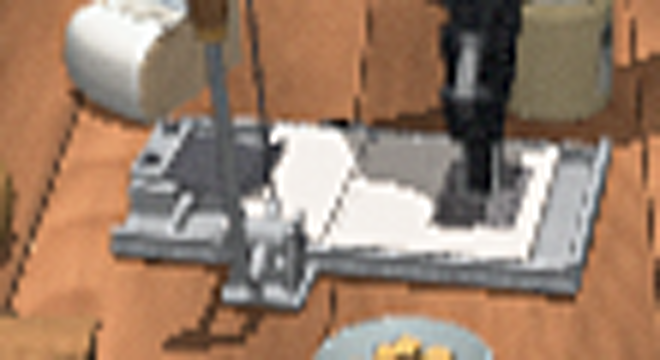

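The plate travels with the fingertips: a gap now shows behind it at (570,215), and its far edge has reached the leaf. The force is a bit high, so I'll ease it by about 0.05 cm and go on.

Emit:
apply_moves:
  series:
    - [[0.1,-0.01,0.05],[0,0,0],1]
    - [[0.3,-0.04,0.05],[0,0,0],1]
    - [[0.5,-0.07,0.05],[0,0,0],1]
    - [[0.7,-0.1,0.05],[0,0,0],1]
    - [[0.85,-0.12,0.05],[0,0,0],1]
    - [[1.0,-0.14,0.05],[0,0,0],1]

```text
t: 4.75
tcp_pos: [0.5134, 0.0646, 0.0242]
tool_rot: [-3.141, -0.0, -0.138]
force: [-7.9, 0.7, 21.8]
gripper_width: -0.0003
gripper_force: 11.1
```

Emit:
apply_moves:
  series:
    - [[0.2,-0.03,0],[0,0,0],1]
    - [[0.4,-0.06,0],[0,0,0],1]
    - [[0.6,-0.08,0],[0,0,0],1]
    - [[0.8,-0.11,0],[0,0,0],1]
    - [[0.9,-0.13,0],[0,0,0],1]
    - [[1.0,-0.14,0],[0,0,0],1]

```text
t: 5.25
tcp_pos: [0.5235, 0.0632, 0.0243]
tool_rot: [-3.141, -0.001, -0.138]
force: [-8.7, 2.3, 21.8]
gripper_width: -0.0002
gripper_force: 10.9
```

Emit:
apply_moves:
  series:
    - [[0.1,-0.01,0],[0,0,0],1]
    - [[0.2,-0.03,0],[0,0,0],1]
    - [[0.3,-0.04,0],[0,0,0],1]
    - [[0.4,-0.06,0],[0,0,0],1]
    - [[0.4,-0.06,0],[0,0,0],1]

```text
t: 5.67
tcp_pos: [0.5272, 0.0627, 0.0243]
tool_rot: [-3.142, 0.0, -0.138]
force: [-9.1, 1.0, 22.6]
gripper_width: 0.0003
gripper_force: 11.4
```

Emit:
apply_moves:
  series:
    - [[0.1,-0.01,0],[0,0,0],1]
    - [[0.2,-0.03,0],[0,0,0],1]
    - [[0.3,-0.04,0],[0,0,0],1]
    - [[0.3,-0.04,0],[0,0,0],1]

```text
t: 6.0
tcp_pos: [0.5273, 0.0627, 0.0242]
tool_rot: [3.14, 0.005, -0.137]
force: [-22.7, 1.6, 38.3]
gripper_width: 0.0002
gripper_force: 18.7
```

The plate stopped at x = 0.5273 after 44.5 mm of travel, and the sideways force rose from 9 to 23 N, so it is home. I'll unload, lift, go round on the robot's side and look.

Emit:
apply_moves:
  series:
    - [[-0.15,0.02,0.02],[0,0,0],1]
    - [[-0.25,0.03,0.1],[0,0,0],1]
    - [[-0.25,0.03,0.4],[0,0,0],1]
    - [[-0.25,0,4],[0,0,0],1]
    - [[-0.25,0,8],[0,0,0],1]
    - [[-1,0,12],[0,0,0],1]
    - [[-2,2,15],[0,0,0],1]
    - [[-2,6,17],[0,0,0],1]
    - [[-2,10,17],[0,0,0],1]
    - [[-2,14,17],[0,0,0],1]
    - [[-2,18,17],[0,0,0],1]
    - [[-2,22,17],[0,0,0],1]
    - [[-2,25,17],[0,0,0],1]
    - [[-2,26,17],[0,0,0],1]
    - [[-2,26,17],[0,0,0],1]

```text
t: 7.25
tcp_pos: [0.5088, 0.3248, 0.1923]
tool_rot: [-3.14, 0.002, -0.134]
force: [-0.3, -0.5, -0.0]
gripper_width: 0.0003
gripper_force: 0.0
```

```bash
python3 - <<'E'
from h import *
s=ctrl.sense();print(s["tcp_pos"],s["force"],s["joint_positions"].round(2))
b=cams.get_image("top")[125:245,155:295];a=cams.get_image("side")[135:255,185:305]
cv2.imwrite("pics/p3.png",np.hstack([cv2.resize(b,None,fx=3,fy=3,interpolation=cv2.INTER_CUBIC),cv2.resize(a,None,fx=3,fy=3,interpolation=cv2.INTER_CUBIC)]))
E
```

```text
[0.50878841 0.32475109 0.19227085] [-0.27793949 -0.46628451 -0.01857978] [-0.1   0.34 -0.67  1.61  0.21  1.27 -2.51]
```

View pics/p3.png

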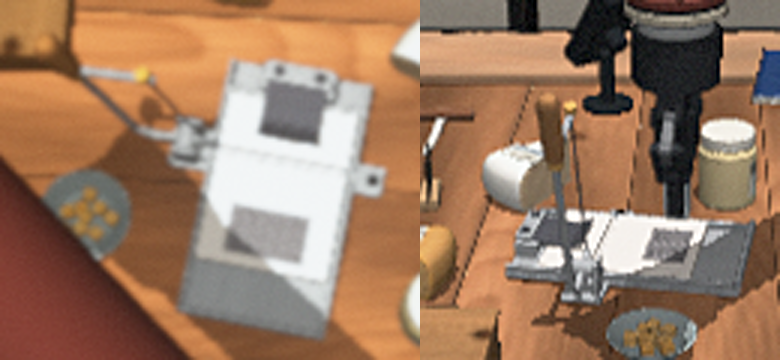

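The plate is home: the leaf lies on its far edge and the slot, from about (220,148) to (362,168), is level with the bow. Joint 7 is near its limit, so I'll turn the tool +90° before pushing. Now I'll work out the bow's path.

```bash
cat >> h.py <<'E'
yaw=-.1426; C=np.array([.5715,.0546])
def grip(q,off=0,dy=0,dz=0,s=0): # off: outward from handle axis
    return W([.029,.095-.215*np.cos(q)+(.048+off)*np.sin(q)-s*np.cos(q)+dy,.04+.215*np.sin(q)+(.048+off)*np.cos(q)+s*np.sin(q)+dz],C,yaw)
E
python3 - <<'E'
from h import *
print("inlay",ray("top",155+268.5/3-.5,125+235.5/3-.5,.024),"exp",W([-.046,0,.024],C,yaw))
print("slot",np.mean([ray("top",155+u/3,125+v/3,.024) for u,v in((220,148),(362,168))],0),"exp",W([.029,0,.024],C,yaw))
for q in (1.7,1.75,1.8,1.85): print(q,pix("side",grip(q,s=.037)).round(1),pix("side",grip(q,s=-.037)).round(1),grip(q).round(3))
p=ctrl.sense()["tcp_pos"]
for q in (1.8,1.6,1.4,1.2,1.0,.8,.6,.4,.2,.1,0): print(q,((grip(q,.0115,dy=.011)-p)*100).round(1))
E
```

```text
inlay [0.52720813 0.06189836 0.024     ] exp [0.52596691 0.06113739 0.024     ]
slot [0.6039915  0.04236802 0.024     ] exp [0.60020565 0.0504786  0.024     ]
1.7 [229.2 161.2] [231.3 184. ] [0.624 0.219 0.247]
1.75 [228.2 164.2] [230.6 186.4] [0.626 0.229 0.243]
1.8 [227.2 167.4] [229.9 188.9] [0.627 0.239 0.238]
1.85 [226.2 170.9] [229.3 191.6] [0.629 0.249 0.233]
1.8 [12.  -6.   4.4]
1.6 [ 11.4 -10.    6.1]
1.4 [ 10.8 -14.3   7. ]
1.2 [ 10.2 -18.7   7. ]
1.0 [  9.6 -23.1   6.1]
0.8 [  9.  -27.1   4.3]
0.6 [  8.5 -30.8   1.8]
0.4 [  8.  -33.8  -1.4]
0.2 [  7.7 -36.2  -5.1]
0.1 [  7.5 -37.1  -7.2]
0 [  7.4 -37.8  -9.3]
```

Emit:
apply_moves:
  series:
    - [[1,0,1],[0,0,7],1]
    - [[2,0,2],[0,0,14],1]
    - [[3,0,3],[0,0,21],1]
    - [[4,0,4],[0,0,28],1]
    - [[5,0,5],[0,0,35],1]
    - [[6,0,5],[0,0,42],1]
    - [[7,0,5],[0,0,49],1]
    - [[8,0,5],[0,0,56],1]
    - [[9,0,5],[0,0,63],1]
    - [[10,0,5],[0,0,70],1]
    - [[11,0,5],[0,0,77],1]
    - [[12,0,5],[0,0,84],1]
    - [[12,0,5],[0,0,90],1]
    - [[12,0,5],[0,0,90],1]
    - [[12,0,5],[0,0,90],1]

```text
t: 8.6
tcp_pos: [0.6307, 0.3194, 0.2425]
tool_rot: [-3.141, 0.001, 1.427]
force: [-0.4, -0.4, 0.5]
gripper_width: 0.0
gripper_force: 0.0
```

```bash
python3 - <<'E'
from h import *
s=ctrl.sense();print(s["tcp_pos"],s["force"],s["joint_positions"].round(2))
a=cams.get_image("side")[95:255,145:305]
cv2.imwrite("pics/p4.png",cv2.resize(a,None,fx=3.5,fy=3.5,interpolation=cv2.INTER_CUBIC))
p=s["tcp_pos"]
for q in (1.8,1.6,1.4,1.2,1.0): print(q,((grip(q,.0115,dy=.011)-p)*100).round(1))
E
```

```text
[0.63066118 0.3194376  0.24252325] [-0.38841924 -0.38557871  0.45382703] [ 0.02  0.59 -0.88  1.25  0.44  1.5  -0.95]
1.8 [-0.  -5.8 -0.7]
1.6 [-0.6 -9.9  1.1]
1.4 [ -1.2 -14.2   1.9]
1.2 [ -1.9 -18.6   1.9]
1.0 [ -2.5 -22.9   1.1]
```

View pics/p4.png

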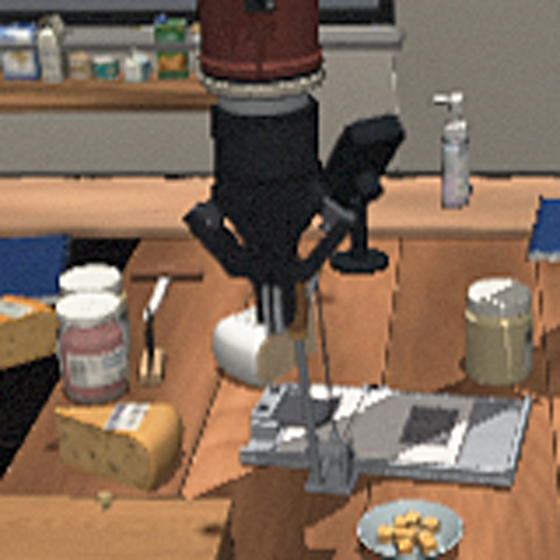

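The side view shows the shut fingers, tip at about (275,335), on the hinge side of the handle at (297,310), as planned. I'll push along the arc.

Emit:
apply_moves:
  series:
    - [[0,-1.5,0],[0,0,0],1]
    - [[0,-3,0],[0,0,0],1]
    - [[0,-4,0],[0,0,0],1]
    - [[0,-5,0],[0,0,0],1]
    - [[-0.1,-6,0],[0,0,0],1]
    - [[-0.2,-7,0.2],[0,0,0],1]
    - [[-0.3,-8,0.5],[0,0,0],1]
    - [[-0.5,-9,0.8],[0,0,0],1]
    - [[-0.6,-10,1.1],[0,0,0],1]
    - [[-0.8,-11,1.3],[0,0,0],1]
    - [[-0.9,-12,1.5],[0,0,0],1]
    - [[-1.0,-13,1.7],[0,0,0],1]
    - [[-1.2,-14.2,1.9],[0,0,0],1]
    - [[-1.2,-14.2,1.9],[0,0,0],1]

```text
t: 9.82
tcp_pos: [0.6186, 0.1761, 0.2622]
tool_rot: [3.141, 0.002, 1.429]
force: [0.9, 0.4, -0.2]
gripper_width: -0.0004
gripper_force: 0.0
```

```bash
python3 - <<'E'
from h import *
s=ctrl.sense();print(s["tcp_pos"],s["force"],s["joint_positions"].round(2))
a=cams.get_image("side")[95:255,145:305]
cv2.imwrite("pics/p5.png",cv2.resize(a,None,fx=3.5,fy=3.5,interpolation=cv2.INTER_CUBIC))
p=s["tcp_pos"]
for q in (1.4,1.2,1.0,.8,.6,.5,.4,.3,.2,.1,0): print(q,((grip(q,.0115,dy=.011)-p)*100).round(1))
E
```

```text
[0.61862796 0.17611328 0.2621632 ] [ 0.94135855  0.366248   -0.18373525] [ 0.31  0.45 -0.91  1.4   0.35  1.46 -0.73]
1.4 [-0.   0.1 -0. ]
1.2 [-0.7 -4.3 -0. ]
1.0 [-1.3 -8.6 -0.9]
0.8 [ -1.9 -12.7  -2.6]
0.6 [ -2.4 -16.3  -5.2]
0.5 [ -2.6 -17.9  -6.7]
0.4 [ -2.8 -19.4  -8.4]
0.3 [ -3.  -20.7 -10.2]
0.2 [ -3.2 -21.8 -12.1]
0.1 [ -3.3 -22.7 -14.1]
0 [ -3.4 -23.4 -16.3]
```

View pics/p5.png

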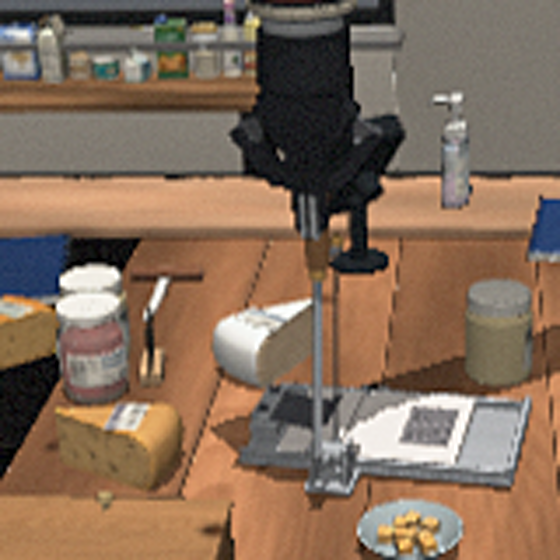

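The bow has come up past upright, and the handle's middle at (316,250) lies right in front of the fingers. I'll keep following the arc.

Emit:
apply_moves:
  series:
    - [[-0.2,-1.5,0],[0,0,0],1]
    - [[-0.5,-3,0],[0,0,0],1]
    - [[-0.7,-4.3,0],[0,0,0],1]
    - [[-0.9,-5.8,-0.2],[0,0,0],1]
    - [[-1.1,-7.2,-0.5],[0,0,0],1]
    - [[-1.3,-8.6,-0.9],[0,0,0],1]
    - [[-1.5,-10,-1.4],[0,0,0],1]
    - [[-1.7,-11.4,-2.0],[0,0,0],1]
    - [[-1.9,-12.7,-2.6],[0,0,0],1]
    - [[-2.1,-14,-3.4],[0,0,0],1]
    - [[-2.3,-15.2,-4.3],[0,0,0],1]
    - [[-2.4,-16.3,-5.2],[0,0,0],1]
    - [[-2.6,-17.9,-6.7],[0,0,0],1]
    - [[-2.8,-19.4,-8.4],[0,0,0],1]
    - [[-3.0,-20.7,-10.2],[0,0,0],1]
    - [[-3.1,-21.3,-11.2],[0,0,0],1]
    - [[-3.2,-21.8,-12.1],[0,0,0],1]
    - [[-3.2,-22.2,-13],[0,0,0],1]
    - [[-3.2,-22.2,-13],[0,0,0],1]

```text
t: 11.45
tcp_pos: [0.5853, -0.0432, 0.1301]
tool_rot: [-3.139, 0.0, 1.432]
force: [0.1, -0.6, -0.7]
gripper_width: 0.0001
gripper_force: 0.0
```

Emit:
apply_moves:
  series:
    - [[0,-0.5,-1.1],[0,0,0],1]
    - [[-0.1,-0.9,-2],[0,0,0],1]
    - [[-0.1,-1.1,-2.5],[0,0,0],1]
    - [[-0.1,-1.2,-2.9],[0,0,0],1]
    - [[-0.1,-1.2,-2.9],[0,0,0],1]

```text
t: 11.87
tcp_pos: [0.5847, -0.0548, 0.1019]
tool_rot: [-3.14, 0.0, 1.432]
force: [0.4, -0.2, 0.3]
gripper_width: -0.0002
gripper_force: 0.0
```

```bash
python3 - <<'E'
from h import *
s=ctrl.sense();print(s["tcp_pos"],s["force"])
a=cams.get_image("side")[135:255,185:315]
cv2.imwrite("pics/p6.png",cv2.resize(a,None,fx=5,fy=5,interpolation=cv2.INTER_CUBIC))
E
```

```text
[ 0.58465995 -0.05481478  0.10186698] [ 0.44387477 -0.16989131  0.31004267]
```

View pics/p6.png

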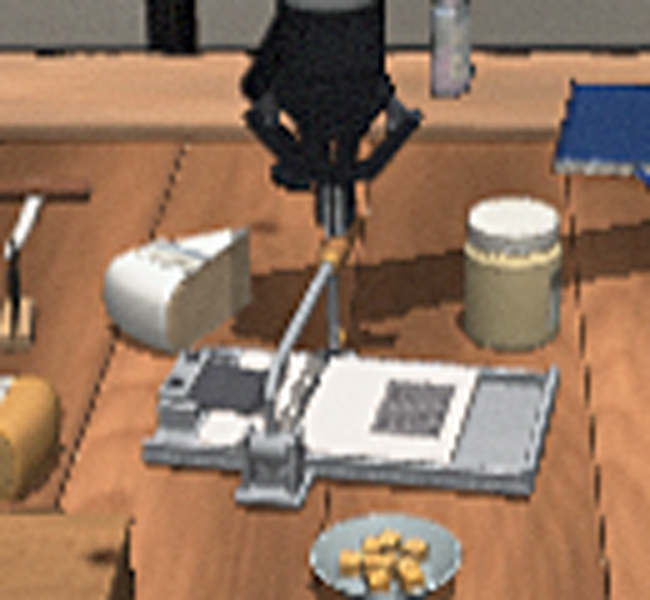

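The bow is almost level, with the fingertips on the handle at (333,240) and the plate still home. I'll press on gently until the stop is felt.

Emit:
apply_moves:
  series:
    - [[0,0,-0.1],[0,0,0],1]
    - [[0,0,-0.2],[0,0,0],1]
    - [[0,0,-0.3],[0,0,0],1]
    - [[0,0,-0.3],[0,0,0],1]

```text
t: 12.25
tcp_pos: [0.5853, -0.0545, 0.1]
tool_rot: [3.141, 0.0, 1.432]
force: [0.6, 0.1, -0.2]
gripper_width: 0.0001
gripper_force: 0.3
```

Emit:
apply_moves:
  series:
    - [[0,0,-0.1],[0,0,0],1]
    - [[0,0,-0.2],[0,0,0],1]
    - [[0,0,-0.2],[0,0,0],1]
    - [[0,0,-0.2],[0,0,0],1]

```text
t: 12.58
tcp_pos: [0.5856, -0.0545, 0.0992]
tool_rot: [3.14, 0.001, 1.432]
force: [-4.1, -0.6, 11.5]
gripper_width: -0.0002
gripper_force: 5.9
```

The bow is on its stop: z = 0.099 against 0.0995 expected, with 11.5 N. I'll lift off, retreat and check.

Emit:
apply_moves:
  series:
    - [[0,0,-0.03],[0,0,0],1]
    - [[0,0,-0.03],[0,0,0],1]
    - [[0,0,0.5],[0,0,0],1]
    - [[0,0,3],[0,0,0],1]
    - [[0,0,7],[0,0,0],1]
    - [[0,0,11],[0,0,0],1]
    - [[-2,-4,13],[0,0,0],1]
    - [[-3,-8,13],[0,0,0],1]
    - [[-4,-12,13],[0,0,0],1]
    - [[-5,-16,13],[0,0,0],1]
    - [[-6,-20,13],[0,0,0],1]
    - [[-7,-24,13],[0,0,0],1]
    - [[-8,-28,13],[0,0,0],1]
    - [[-8,-32,13],[0,0,0],1]
    - [[-8,-32,13],[0,0,0],1]
    - [[-8,-32,13],[0,0,0],1]

```text
t: 13.92
tcp_pos: [0.5036, -0.378, 0.2269]
tool_rot: [-3.141, -0.001, 1.427]
force: [-0.0, 1.6, 0.3]
gripper_width: -0.0001
gripper_force: 0.0
```

```bash
python3 - <<'E'
from h import *
s=ctrl.sense();print(s["tcp_pos"],s["force"])
b=cams.get_image("top")[125:245,155:325];a=cams.get_image("side")[155:255,195:305]
cv2.imwrite("pics/p7.png",np.hstack([cv2.resize(b,(425,300),interpolation=cv2.INTER_CUBIC),cv2.resize(a,(330,300),interpolation=cv2.INTER_CUBIC)]))
for q in(0,.05,.11):print(q,[pix("side",grip(q,s=k)).round(1) for k in(-.037,.037)])
E
```

```text
[ 0.50359191 -0.37795427  0.22691829] [-0.03687214  1.60317882  0.28456789]
0 [array([250.3, 187.5]), array([254.5, 179.3])]
0.05 [array([250.1, 185.5]), array([254.3, 176.4])]
0.11 [array([249.8, 183.2]), array([254. , 173.1])]
```

View pics/p7.png

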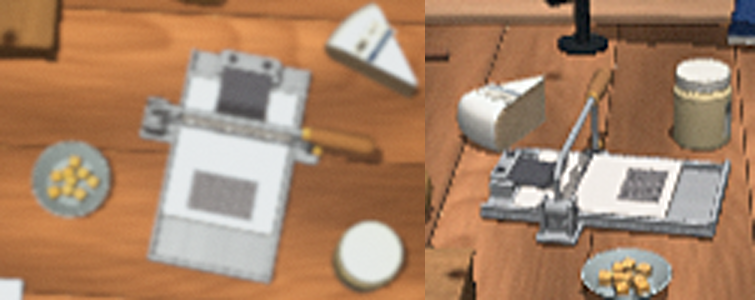

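The bow lies across the slot, and the handle ends at (250.7,187.3) and (254.7,178.3) match q = 0. The plate is home, and the wedge, jar and dish have not moved. I'll hand in.

```bash
python3 -c "
from bench import ticket
print(ticket.finish_job())"
```

```text
the job is handed in; nothing more can be done
None
```

I pressed the plate home under the leaf spring against the back stop, pushed the wire bow all the way down into the slot, and handed the job in at about 14 s; the wedge, jar and dish were left where they were.

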